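# Press three specimen pot lids shut in order

### The job

With the fingertips, press the loose grey lids of three specimen pots gently down until each is fully seated: first the low wide round pot, then the square pot, last the tall round pot. Leave the oblong pot's lid ajar, as it is still to be filled. Do not lift or shift the pots, and leave everything else where it stands.

Things in the scene. Friction and masses are not known exactly. Their poses are not given: they have to be found in the camera images.
- wide_pot: Loose white low, wide round pot, 68 mm diameter; lid top (boss) 60 mm above the bench while ajar (up to 2 mm less at the start), 50 mm once seated. Weighs 0.2 to 0.4 kg with its grey press-on lid. Origin: centre of its underside; z up.
- wide_pot_press (a point): The spot to press: top centre of this pot's lid, on a thumb boss 16 mm across and 2 mm high, which moves down with the lid. The rest of the lid top is flat.
- wide_pot_lid (a joint): How far this lid has been pressed down, m: 0 to 0.002 at the start (ajar), 0.010 when seated on the pot's shoulder, a hard stop. It slides straight down against about 3 N of friction and stays where it is left.
- square_pot: Loose white square pot, 52 x 52 mm; lid top (boss) 82 mm above the bench while ajar (up to 2 mm less at the start), 72 mm once seated. Weighs 0.2 to 0.4 kg with its grey press-on lid. Origin: centre of its underside; z up.
- square_pot_press (a point): The spot to press: top centre of this pot's lid, on a thumb boss 16 mm across and 2 mm high, which moves down with the lid. The rest of the lid top is flat.
- square_pot_lid (a joint): How far this lid has been pressed down, m: 0 to 0.002 at the start (ajar), 0.010 when seated on the pot's shoulder, a hard stop. It slides straight down against about 3 N of friction and stays where it is left.
- tall_pot: Loose white tall, slim round pot, 46 mm diameter; lid top (boss) 112 mm above the bench while ajar (up to 2 mm less at the start), 102 mm once seated. Weighs 0.2 to 0.4 kg with its grey press-on lid. Origin: centre of its underside; z up.
- tall_pot_press (a point): The spot to press: top centre of this pot's lid, on a thumb boss 16 mm across and 2 mm high, which moves down with the lid. The rest of the lid top is flat.
- tall_pot_lid (a joint): How far this lid has been pressed down, m: 0 to 0.002 at the start (ajar), 0.010 when seated on the pot's shoulder, a hard stop. It slides straight down against about 3 N of friction and stays where it is left.
- oblong_pot: Loose white oblong (narrow rectangular) pot, 36 mm along its x, 68 mm along its y; lid top (boss) 70 mm above the bench while ajar (up to 2 mm less at the start). Its lid is to stay ajar. Weighs 0.2 to 0.4 kg with its grey press-on lid. Origin: centre of its underside; z up.
- oblong_pot_press (a point): The spot to press: top centre of this pot's lid, on a thumb boss 16 mm across and 2 mm high, which moves down with the lid. The rest of the lid top is flat.
- oblong_pot_lid (a joint): How far this lid has been pressed down, m: 0 to 0.002 at the start (ajar), 0.010 when seated on the pot's shoulder, a hard stop. It slides straight down against about 3 N of friction and stays where it is left.
- sample_cup: Bystander, loose, not part of the job: closed screw-lid sample cup, 58 mm diameter, 68 mm high. Origin: centre of its underside.
- coverslip_box: Bystander, loose, not part of the job: small coverslip box, 30 x 30 x 16 mm. Origin: centre of its underside.
- timer: Bystander, loose, not part of the job: bench timer, 62 x 66 x 17 mm. Origin: centre of its underside.
- forceps: Bystander, loose, not part of the job: forceps lying flat, 122 mm long. Origin: centre of its underside.
- petri_dish: Bystander, loose, not part of the job: closed petri dish, 90 mm diameter, 16 mm high. Origin: centre of its underside.
- marker: Bystander, loose, not part of the job: marker pen lying flat, 130 mm long. Origin: centre of its underside.
- tape: Bystander, loose, not part of the job: roll of tape lying flat, 96 mm diameter, 25 mm high. Origin: centre of its underside.
Mind the look-alikes: they are no part of the job. Leave any green look-alike of the square_pot alone. What is shaped like the oblong_pot but green is not meant.

How it is judged:
By the outcome, as a careful person would: the job done as asked, in the order asked, and still so for the second after the job is handed in, with the robot touching nothing.
It also fails if it takes over 51 s, if anything falls off the work surface, if the arm or the gripper's body presses on something with over 40 N, if the wrist force passes 120 N, or if a joint passes its speed limit or range.

### The arm

A 7-joint arm with a two-finger parallel gripper is mounted at the origin on a cart in front of the work surface, level with it; the furniture and walls round the work are solid. World frame = base frame: x ahead of the robot, y to its left, z up, the work surface at z = 0. Lengths are in m, angles in degrees, forces in N, time in s.
With the tool pointing down it reaches from about 0.4 to 0.85 m from the base axis. Payload 4.5 kg.
Tool frame: the origin (TCP) lies on the centre line of the jaws, within the pads' length; the fingertips stand 8 mm ahead of it and the grasp point (between the pads) lies 11 mm behind it; z points along the fingers, y is the line along which they close (so a half turn about z gives the same grasp; the last joint's range is limited). The gripper opens to 85 mm and grips with 20 to 120 N. Pads are 22 mm wide; open, the fingers measure 114 mm over their backs; the gripper's body (76 mm by 85 mm) begins 54 mm behind the grasp point. The pads swing forward as they close: fully open they stand 13 mm farther back than shut.
Start: joints at [-64.87, 39.483, -11.15, 89.685, 9.013, 51.709, -12.324], TCP at [0.246, 0.575, 0.199] pointing down, gripper open.
Joint ranges: [-172.22, 172.22], [-26.19, 119.32], [-84.43, 86.54], [7.71, 146.69], [-57.33, 237.33], [2.42, 119.75], [-152.13, 152.13]. Speed limits (degrees/s): [147.25, 147.25, 180, 180, 180, 180, 180].

### API

Orientations are given as [roll, pitch, yaw] about the fixed x, y, z axes, in that order (R = Rz(yaw) Ry(pitch) Rx(roll)).
In Python, from station import monitor, imaging, ticket gives the robot as it stands.
- The arm moves only by the tool jog_arm, never from a script. Its argument "rows" is a list of rows, each a list of 2 entries, a list of its own where there are three numbers: the shift along the tool's x, y, z in cm, then the turn about the tool's z in units of 6 degrees (1.0 is 6 degrees). A call has 1 to 12 rows; each row is the pose to reach, as a shift and turn from the pose commanded when the call began, along the tool's axes at that moment; what a row does not reach only later rows make up. A row lasts 1/8 s, in which the tool goes at most 62.5 mm and 10.7 degrees, less where a joint would pass 70% of its speed; a pose out of reach is approached as far as the arm can. A call with a gripper value outside its range is refused whole. "fingers" is the closure in counts, from 0 (fully open) to 255 (shut), set as the call begins (left out, the last holds). The fingers move at their own pace and stop on an object; "grip_force" is the grip in N (left out, the last holds). Time passes only in rows, so rows that repeat a pose let the fingers close. It gives the time, the measured TCP pose, the force, the opening and the grip force at its end, in the units of the state.
- monitor.sense(): the state, without advancing time (a new reading comes with each control period).
- imaging.snapshot(name): name is "scene" or "top" or "wrist"; returns a dict with "frame" (420x560x3 uint8, red, green, blue), "fovy" (degrees; the focal length in pixels is half the picture's height over the tangent of half this angle, whatever the lens; pixels are square), "cx", "cy" (the principal point, pixels), "k1" (the pictures are not rectified: a ray, as slopes to the right and down, at radius r is drawn at 1 + k1 r^2 times it, then the intrinsics apply), "extrinsics" (4x4, takes a point from camera to world coordinates); the wrist camera has in their place "mount" (4x4, takes a point from camera to tool coordinates, whose origin is the TCP and whose axes are the flange's). Camera axes: x right, y down, z forward; pixel columns grow to the right and rows downward; lengths in m; the calibration is good to about 2 mm. A picture is of the moment at which its call begins: read the wrist's pose just before it. There is no depth.
- ticket.close_job(): hands the job in; it is judged then, once.
The state is a dict: "time": time; "joints": joint angles; "dq": joint speeds; "joint_torque": joint torques, N m; "ee_pos": TCP position; "eef_rot": TCP orientation; "wrist_force": force on the tool from outside, world axes, zero at the start; "wrist_torque": the same for the moment, N m; "opening": opening from 0.0 (shut) to 1.0 (fully open); "gripper_force": force on a finger pad.
Only numpy, scipy, OpenCV 4.12 (cv2) and the standard library are available. Lean on these libraries where they do the work, as an engineer would, in place of code of your own. Each camera call takes 0.05 s, during which the arm holds its last target. There are 200 camera calls.

## Working session

There is one attempt and no reset: what is moved stays moved. The work goes in short steps, Python scripts to look and compute and a tool call to move; the robot and the scene stay as the last step left them, time stands still between calls to the robot, and variables do not carry over. Pictures are saved under pics/ and viewed, at most 10 in all, crops included, and the job is handed in when it is done.

Besides the shell and the picture viewer there is one more tool, called by a JSON object that holds its "op" and its "data". jog_arm: Moves the arm, as the interface text tells. Its arguments: {"type":"object","properties":{"rows":{"type":"array"},"fingers":{"type":"number"},"grip_force":{"type":"number"}},"required":["rows"]}

```bash
mkdir -p pics; cat > h.py <<'E'
import numpy as np, cv2
from station import monitor, imaging, ticket
from scipy.spatial.transform import Rotation as R
def snap(name, out=None):
    s=monitor.sense(); d=imaging.snapshot(name)
    if out: cv2.imwrite('pics/'+out, d['frame'][:,:,::-1])
    if 'extrinsics' in d: T=np.array(d['extrinsics'])
    else:
        W=np.eye(4); W[:3,:3]=R.from_euler('xyz',s['eef_rot'],degrees=True).as_matrix(); W[:3,3]=s['ee_pos']
        T=W@np.array(d['mount'])
    d['T']=T; return s,d
def cam(d):
    f=d['frame'].shape[0]/2/np.tan(np.radians(d['fovy']/2))
    return np.array([[f,0,d['cx']],[0,f,d['cy']],[0,0,1.]]), np.array([d['k1'],0,0,0,0.])
def at(d,uv,z):
    K,D=cam(d); p=cv2.undistortPoints(np.array([[uv]],float),K,D)[0,0]
    r=d['T'][:3,:3]@np.array([p[0],p[1],1]); o=d['T'][:3,3]
    return o+r*(z-o[2])/r[2]
def proj(d,P):
    K,D=cam(d); M=np.linalg.inv(d['T'])
    return cv2.projectPoints(np.array([P],float),cv2.Rodrigues(M[:3,:3])[0],M[:3,3],K,D)[0][0,0]
E
python3 - <<'E'
from h import *
s,d=snap('top','top.png'); print(s); print({k:v for k,v in d.items() if k!='frame'})
s,d=snap('scene','scene.png'); print(d['T'])
E
```

```text
{'time': 0.0, 'joints': array([-64.86996665,  39.53431685, -11.14421756,  89.74484016,
         9.0119423 ,  51.70930144, -12.32246219]), 'dq': array([-0.07850067,  0.05863135,  0.0517689 , -0.01988165,  0.02021758,
       -0.06705405, -0.04557426]), 'joint_torque': array([-1.43843185e-04, -5.39601052e+01, -1.26647159e+00, -1.58538651e+01,
        9.13761294e-03,  9.38942103e-03,  4.34780191e-06]), 'ee_pos': array([0.2459216 , 0.57381269, 0.19847163]), 'eef_rot': array([-1.79893574e+02,  7.47300700e-03,  1.56812362e+02]), 'wrist_force': array([0.00285693, 0.4510174 , 0.23586785]), 'wrist_torque': array([ 0.03908918,  0.04088587, -0.00715254]), 'gripper_force': 0.0, 'opening': 0.9981241783987089}
{'fovy': 50.07069201262915, 'cx': 277.5142680167738, 'cy': 203.76435595911508, 'k1': -0.11602743655242205, 'extrinsics': array([[-0.00772453, -0.98466643,  0.17427664,  0.30667736],
       [-0.99995659,  0.00669808, -0.00647718, -0.01648285],
       [ 0.00521055, -0.17431911, -0.98467543,  1.43550866],
       [ 0.        ,  0.        ,  0.        ,  1.        ]]), 'T': array([[-0.00772453, -0.98466643,  0.17427664,  0.30667736],
       [-0.99995659,  0.00669808, -0.00647718, -0.01648285],
       [ 0.00521055, -0.17431911, -0.98467543,  1.43550866],
       [ 0.        ,  0.        ,  0.        ,  1.        ]])}
[[ 0.75158706 -0.37486615  0.54276354 -0.09786071]
 [-0.65963153 -0.42932817  0.61689834 -0.7449783 ]
 [ 0.00176937 -0.82167676 -0.56995103  0.75577898]
 [ 0.          0.          0.          1.        ]]
```

View pics/top.png

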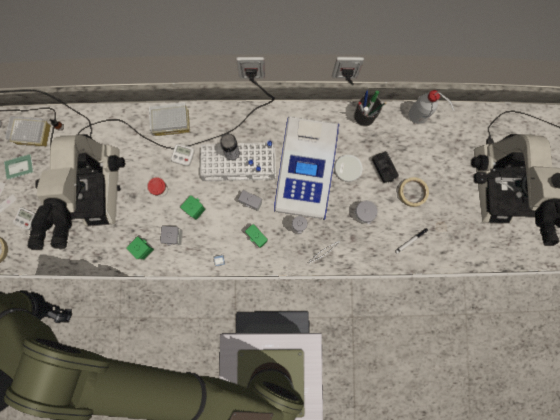

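View pics/scene.png

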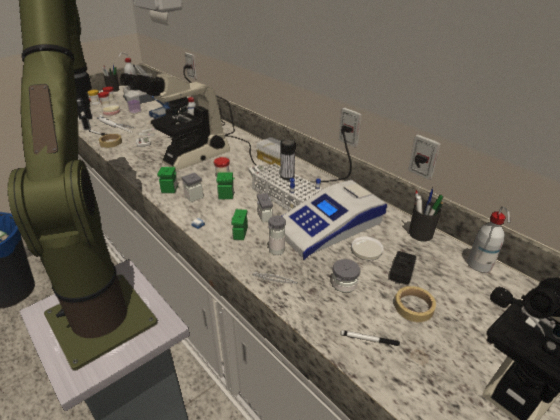

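```bash
python3 - <<'E'
from h import *
s,d=snap('top')
for n,uv,z in [('wide',(367,210),.059),('square',(170,235),.081),('tall',(299,222),.111),('oblong',(249,199),.069),('gsq1',(192,207),.08),('gsq2',(139,248),.08),('gob',(256,236),.07),('cup',(157,186),.068),('device',(305,165),.06),('shaker',(229,143),.1),('edge',(280,276),0)]: print(n,at(d,uv,z).round(3))
f=d['frame'][170:270,120:390,::-1]
cv2.imwrite('pics/topc.png',cv2.resize(f,None,fx=2.95,fy=2.95,interpolation=cv2.INTER_CUBIC))
E
```

```text
wide [ 0.529 -0.305  0.059]
square [0.452 0.302 0.081]
tall [ 0.486 -0.089  0.111]
oblong [0.564 0.063 0.069]
gsq1 [0.538 0.237 0.08 ]
gsq2 [0.413 0.397 0.08 ]
gob [0.449 0.041 0.07 ]
cup [0.608 0.352 0.068]
device [ 0.674 -0.113  0.06 ]
shaker [0.735 0.124 0.1  ]
edge [ 0.329 -0.032  0.   ]
```

View pics/topc.png

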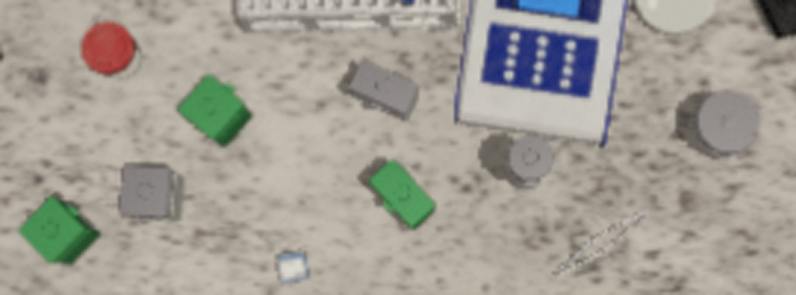

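```bash
cat >> h.py <<'E'
def rel(P,p0=None):
    s=monitor.sense(); p0=s['ee_pos'] if p0 is None else p0
    r=R.from_euler('xyz',s['eef_rot'],degrees=True)
    return (r.inv().apply(np.array(P)-p0)*100).round(2)
E
python3 - <<'E'
from h import *
s,d=snap('wrist'); print(d['mount'],d['fovy'])
for P in [(.5,.3,.2),(.55,0,.2),(.53,-.303,.18)]: print(rel(P))
s,d=snap('top')
for n,uv,z in [('wide',(366.4,211),.059),('square',(169.5,234.7),.081),('tall',(300,223.2),.111)]:print(n,at(d,uv,z).round(4))
E
```

```text
[[-1.33996555e-05 -9.56338395e-01 -2.92261655e-01  7.44969764e-02]
 [ 9.99999636e-01 -2.62097909e-04  8.11788475e-04 -1.18211367e-03]
 [-8.52945655e-04 -2.92261538e-01  9.56338050e-01 -1.75003676e-01]
 [ 0.00000000e+00  0.00000000e+00  0.00000000e+00  1.00000000e+00]] 70.23216842206907
[-34.14 -15.19  -0.1 ]
[-50.55 -40.8   -0.07]
[-60.64 -69.44   1.96]
wide [ 0.5255 -0.3025  0.059 ]
square [0.4531 0.3038 0.081 ]
tall [ 0.482  -0.0916  0.111 ]
```

{"op": "jog_arm", "data": {"rows": [[[-5.7,-2.5,0],0],[[-11.4,-5,0],0],[[-17,-7.6,0],0],[[-22.7,-10,0],0],[[-28.5,-12.7,0],0],[[-34,-15.2,0],0],[[-37.3,-20.2,0],0],[[-40.6,-25.3,0],0],[[-44,-30.5,0],0],[[-47.3,-35.7,0],0],[[-50.5,-40.8,0],0],[[-52,-46,0],0]], "fingers": 255, "grip_force": 20}}

```text
time: 1.75
ee_pos: [0.5439, -0.0558, 0.1993]
eef_rot: [180.0, 0.1, 156.7]
wrist_force: [0.4, -0.7, -0.5]
opening: 0.001
gripper_force: 0.0
```

{"op": "jog_arm", "data": {"rows": [[[-2,-5.6,0],0],[[-4,-11.2,0],0],[[-6,-16.9,1],0],[[-7.5,-21,2.5],0],[[-8.4,-23.6,4],0],[[-8.4,-23.6,4],0],[[-8.4,-23.6,4],0]]}}

```text
time: 2.62
ee_pos: [0.5279, -0.3015, 0.1595]
eef_rot: [179.9, 0.0, 156.9]
wrist_force: [0.4, -0.5, 0.1]
opening: 0.0
gripper_force: 0.0
```

```bash
python3 - <<'E'
from h import *
s,d=snap('wrist','w1.png'); print(s['ee_pos'],s['eef_rot'],s['wrist_force'])
print(proj(d,(.5255,-.3025,.059)), proj(d,s['ee_pos']-[0,0,.008]))
E
```

```text
[ 0.52786237 -0.30153675  0.15954098] [1.79917741e+02 9.31181363e-03 1.56889293e+02] [ 0.41229647 -0.52432888  0.12532016]
[279.71076933 197.00246133] [282.30957916 235.49872291]
```

View pics/w1.png

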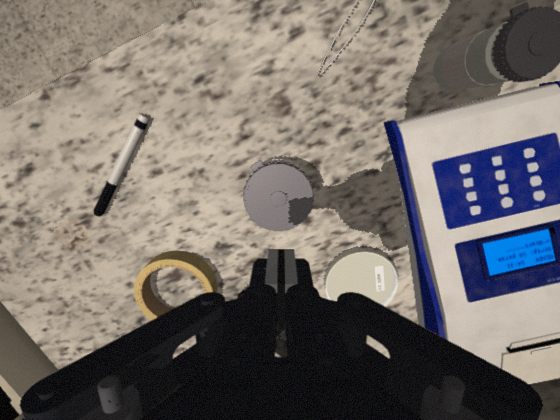

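```bash
python3 - <<'E'
from h import *
s,d=snap('wrist')
P=at(d,(279,198),.059); print(P,rel(P))
W=R.from_euler('xyz',s['eef_rot'],degrees=True)
for x in (-.011,0,.011):
  for z in (-.02,-.01,0,.008): print(x,z,proj(d,s['ee_pos']+W.apply([x,0,z])).round(0))
E
```

```text
[ 0.52661148 -0.30314831  0.059     ] [ 0.08 -0.27 10.1 ]
-0.011 -0.02 [283. 271.]
-0.011 -0.01 [282. 263.]
-0.011 0 [282. 256.]
-0.011 0.008 [282. 251.]
0 -0.02 [283. 254.]
0 -0.01 [283. 247.]
0 0 [282. 240.]
0 0.008 [282. 236.]
0.011 -0.02 [283. 236.]
0.011 -0.01 [283. 230.]
0.011 0 [282. 224.]
0.011 0.008 [282. 220.]
```

{"op": "jog_arm", "data": {"rows": [[[0,-0.1,3],0],[[0.1,-0.3,6],0],[[0.1,-0.3,7.9],0],[[0.1,-0.3,7.9],0],[[0.1,-0.3,7.9],0]]}}

```text
time: 3.35
ee_pos: [0.5263, -0.3049, 0.0814]
eef_rot: [180.0, 0.1, 156.9]
wrist_force: [0.3, -0.3, -0.2]
opening: -0.0
gripper_force: 0.0
```

```bash
python3 - <<'E'
from h import *
s,d=snap('wrist'); print(s['ee_pos'],s['eef_rot'],s['wrist_force'])
print(proj(d,(.5266,-.3031,.059)), proj(d,s['ee_pos']-[0,0,.008]))
cv2.imwrite('pics/w2.png',cv2.resize(d['frame'][150:300,180:380,::-1],None,fx=4,fy=4,interpolation=cv2.INTER_CUBIC))
E
```

```text
[ 0.52629079 -0.30494192  0.08142379] [1.79977112e+02 1.07512554e-01 1.56875140e+02] [ 0.2840353  -0.26209239 -0.21373613]
[284.7725438  227.11899268] [282.32303068 235.47874833]
```

View pics/w2.png

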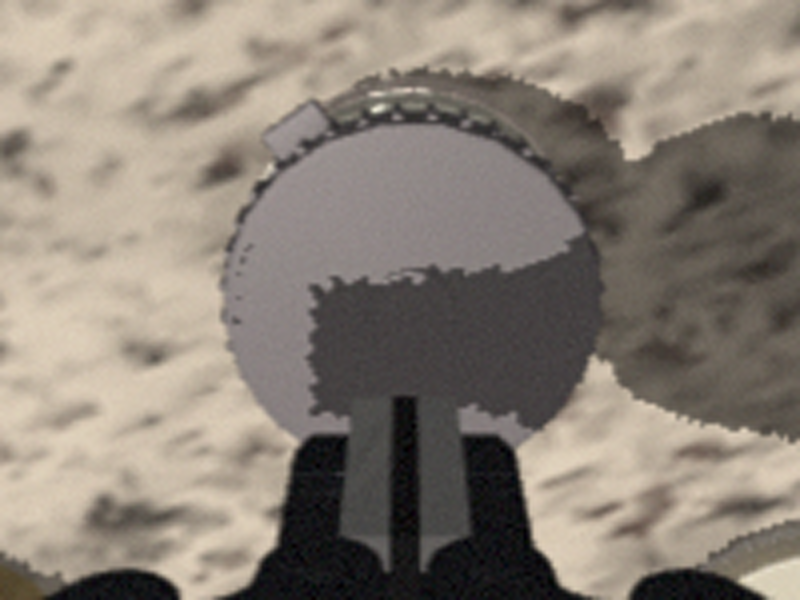

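{"op": "jog_arm", "data": {"rows": [[[0,0.1,0.5],0],[[0,0.1,1.0],0],[[0,0.1,1.2],0],[[0,0.1,1.4],0],[[0,0.1,1.6],0],[[0,0.1,1.6],0]]}}

```text
time: 4.15
ee_pos: [0.5254, -0.3045, 0.0641]
eef_rot: [180.0, -0.0, 156.8]
wrist_force: [-0.7, 0.2, 0.3]
opening: 0.001
gripper_force: 0.0
```

```bash
python3 - <<'E'
from h import *
s,d=snap('wrist'); print(s['ee_pos'],s['eef_rot'],s['wrist_force'],s['wrist_torque'])
print(proj(d,(.5266,-.3031,.059)), proj(d,s['ee_pos']-[0,0,.008]))
cv2.imwrite('pics/w3.png',cv2.resize(d['frame'][150:300,180:380,::-1],None,fx=4,fy=4,interpolation=cv2.INTER_CUBIC))
E
```

```text
[ 0.52542915 -0.30452034  0.06412634] [ 1.79995528e+02 -1.43446180e-02  1.56806772e+02] [-0.72059999  0.18588819  0.32781366] [ 0.01743131  0.03867468 -0.01649549]
[285.06778557 237.91108049] [282.32678258 235.50246026]
```

View pics/w3.png

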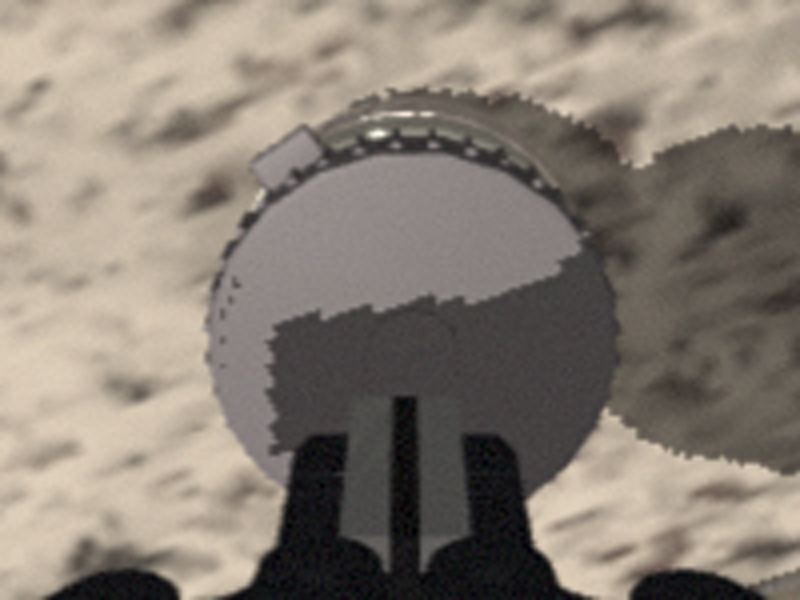

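{"op": "jog_arm", "data": {"rows": [[[0,0.1,0.2],0],[[0,0.1,0.4],0],[[0,0.1,0.5],0],[[0,0.1,0.5],0]]}}

```text
time: 4.7
ee_pos: [0.5258, -0.3036, 0.0591]
eef_rot: [180.0, -0.0, 156.8]
wrist_force: [0.6, 0.4, -0.1]
opening: -0.001
gripper_force: 0.0
```

{"op": "jog_arm", "data": {"rows": [[[0,0,0.2],0],[[0,0,0.4],0],[[0,0,0.6],0],[[0,0,0.6],0]]}}

```text
time: 5.2
ee_pos: [0.5258, -0.3035, 0.053]
eef_rot: [180.0, -0.0, 156.8]
wrist_force: [-0.5, -0.2, 0.3]
opening: 0.001
gripper_force: 0.0
```

```bash
python3 - <<'E'
from h import *
s,d=snap('wrist'); print(s['ee_pos'],s['wrist_force'],s['wrist_torque'])
print(proj(d,(.5266,-.3031,.059)))
a=cv2.resize(d['frame'][150:300,180:380,::-1],None,fx=2,fy=2,interpolation=cv2.INTER_CUBIC)
s,d=snap('scene'); u,v=proj(d,(.5266,-.3031,.059)).astype(int); print(u,v)
b=cv2.resize(d['frame'][v-50:v+25,u-50:u+50,::-1],(400,300),interpolation=cv2.INTER_CUBIC)
cv2.imwrite('pics/w4.png',np.hstack([a,b]))
E
```

```text
[ 0.5257874  -0.30354794  0.05303664] [-0.53524567 -0.20143668  0.25751687] [-0.01678513  0.00500494 -0.00237357]
[283.64942043 244.94973882]
345 267
```

View pics/w4.png

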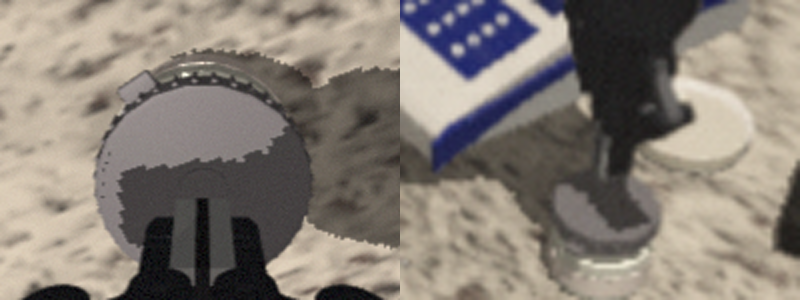

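{"op": "jog_arm", "data": {"rows": [[[0,0,0.2],0],[[0,0,0.4],0],[[0,0,0.4],0]]}}

```text
time: 5.68
ee_pos: [0.5257, -0.3036, 0.049]
eef_rot: [180.0, -0.0, 156.8]
wrist_force: [0.3, -0.6, 0.3]
opening: 0.001
gripper_force: 0.0
```

{"op": "jog_arm", "data": {"rows": [[[0,0,0.2],0],[[0,0,0.4],0],[[0,0,0.4],0]]}}

```text
time: 6.05
ee_pos: [0.5257, -0.3035, 0.045]
eef_rot: [180.0, -0.0, 156.8]
wrist_force: [0.1, 0.5, -0.3]
opening: 0.001
gripper_force: 0.0
```

```bash
python3 - <<'E'
from h import *
s,d=snap('wrist'); print(s['ee_pos'],s['wrist_force'])
print(proj(d,(.5266,-.3031,.059)))
a=cv2.resize(d['frame'][150:300,180:380,::-1],None,fx=2,fy=2,interpolation=cv2.INTER_CUBIC)
s,d=snap('scene'); u,v=345,267
b=cv2.resize(d['frame'][v-50:v+25,u-50:u+50,::-1],(400,300),interpolation=cv2.INTER_CUBIC)
cv2.imwrite('pics/w5.png',np.hstack([a,b]))
E
```

```text
[ 0.52574441 -0.30354126  0.04503948] [ 0.09420853  0.52855244 -0.29018182]
[283.80419371 250.55210091]
```

View pics/w5.png

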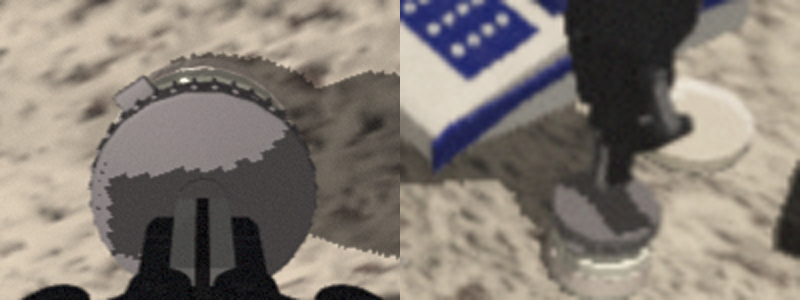

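{"op": "jog_arm", "data": {"rows": [[[0,0,0.2],0],[[0,0,0.4],0],[[0,0,0.6],0],[[0,0,0.6],0]]}}

```text
time: 6.65
ee_pos: [0.5258, -0.3035, 0.039]
eef_rot: [180.0, -0.0, 156.8]
wrist_force: [0.5, -0.3, 0.2]
opening: -0.002
gripper_force: 0.0
```

{"op": "jog_arm", "data": {"rows": [[[0,0,0.15],0],[[0,0,0.3],0],[[0,0,0.4],0],[[0,0,0.4],0]]}}

```text
time: 7.15
ee_pos: [0.5258, -0.3036, 0.0351]
eef_rot: [180.0, -0.0, 156.8]
wrist_force: [-0.5, -0.1, 0.1]
opening: 0.001
gripper_force: 0.0
```

```bash
python3 - <<'E'
from h import *
s,d=snap('wrist'); print(s['ee_pos'],s['wrist_force'])
print(proj(d,(.5266,-.3031,.059)))
a=cv2.resize(d['frame'][150:300,180:380,::-1],None,fx=2,fy=2,interpolation=cv2.INTER_CUBIC)
s,d=snap('scene'); u,v=345,267
b=cv2.resize(d['frame'][v-50:v+25,u-50:u+50,::-1],(400,300),interpolation=cv2.INTER_CUBIC)
cv2.imwrite('pics/w6.png',np.hstack([a,b]))
E
```

```text
[ 0.52584446 -0.3035627   0.03513628] [-0.52112719 -0.06871757  0.14060976]
[283.95926235 257.95979756]
```

View pics/w6.png

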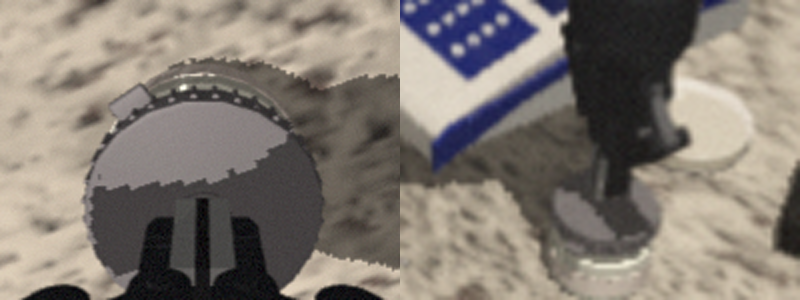

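{"op": "jog_arm", "data": {"rows": [[[0,0,0.15],0],[[0,0,0.3],0],[[0,0,0.4],0],[[0,0,0.4],0]]}}

```text
time: 7.75
ee_pos: [0.5258, -0.3036, 0.0311]
eef_rot: [180.0, -0.0, 156.8]
wrist_force: [-0.0, -0.1, -0.2]
opening: -0.003
gripper_force: 0.0
```

{"op": "jog_arm", "data": {"rows": [[[0,0,0.1],0],[[0,0,0.2],0],[[0,0,0.3],0],[[0,0,0.3],0]]}}

```text
time: 8.25
ee_pos: [0.5259, -0.3036, 0.0282]
eef_rot: [180.0, -0.0, 156.8]
wrist_force: [-0.5, 0.2, -0.4]
opening: -0.003
gripper_force: 0.0
```

{"op": "jog_arm", "data": {"rows": [[[0,0,0.1],0],[[0,0,0.2],0],[[0,0,0.3],0],[[0,0,0.3],0]]}}

```text
time: 8.75
ee_pos: [0.526, -0.3036, 0.0252]
eef_rot: [180.0, 0.0, 156.8]
wrist_force: [-0.3, 0.7, 1.9]
opening: -0.002
gripper_force: 1.1
```

```bash
python3 - <<'E'
from h import *
s,d=snap('wrist'); print(s['ee_pos'],s['wrist_force'],s['joints'])
cv2.imwrite('pics/w7.png',d['frame'][:,:,::-1])
s,d2=snap('scene','s7.png')
s,d3=snap('top','t7.png')
for n in('w5','w6'):pass
g=cv2.cvtColor(d['frame'],cv2.COLOR_RGB2GRAY)
print(g[200:270:2,281]); print(g[200:270:2,268])
E
```

```text
[ 0.52598588 -0.30363584  0.02524927] [-0.27913555  0.73449367  1.92114484] [ 32.57006943  52.11901782 -12.33683012  99.64310806  19.49547715
  30.33406345  74.74049543]
[ 53  53 108 138 137 137 136 134 132 138 135 134 137 133 133 135 132 133
 135 128 129 133 132  65  68  10  14  19   6  21  18  11  16   9  17]
[ 54  52  67 147 140 141 141 141 138 139 134 139 139 139 137 138 134 134
 133 134 133 135 122  75  64  79  78  77  78  79  75  72  76  75  76]
```

{"op": "jog_arm", "data": {"rows": [[[0,0,0.1],0],[[0,0,0.2],0],[[0,0,0.3],0],[[0,0,0.4],0],[[0,0,0.5],0],[[0,0,0.6],0],[[0,0,0.6],0]]}}

```text
time: 9.78
ee_pos: [0.5259, -0.3036, 0.0191]
eef_rot: [180.0, -0.0, 156.8]
wrist_force: [0.4, -0.5, 1.3]
opening: -0.002
gripper_force: 0.6
```

{"op": "jog_arm", "data": {"rows": [[[0,0,0.1],0],[[0,0,0.2],0],[[0,0,0.2],0]]}}

```text
time: 10.15
ee_pos: [0.526, -0.3036, 0.0181]
eef_rot: [-180.0, 0.0, 156.8]
wrist_force: [-1.9, 1.1, 9.4]
opening: 0.003
gripper_force: 4.5
```

{"op": "jog_arm", "data": {"rows": [[[0,0,0.05],0],[[0,0,0.1],0],[[0,0,0.1],0]]}}

```text
time: 10.52
ee_pos: [0.5261, -0.3037, 0.018]
eef_rot: [-180.0, 0.0, 156.8]
wrist_force: [-2.5, 1.5, 16.3]
opening: -0.001
gripper_force: 8.0
```

{"op": "jog_arm", "data": {"rows": [[[0,0,-1],0],[[0,0,-5],0],[[0,0,-11],0],[[2,3.4,-15],0],[[5,8.6,-16],0],[[8,13.8,-16],0],[[11,19,-16],0],[[14,24.2,-16],0],[[17,29.4,-16],0],[[20,34.6,-16],0],[[23,39.8,-16],0],[[26,45,-16],0]]}}

```text
time: 12.02
ee_pos: [0.4637, 0.2142, 0.1763]
eef_rot: [180.0, 0.0, 156.8]
wrist_force: [0.7, 0.1, -0.0]
opening: -0.001
gripper_force: 0.0
```

{"op": "jog_arm", "data": {"rows": [[[2.5,4.5,0],0],[[4.6,8,0],0],[[4.6,8,3],0],[[4.6,8,6.5],0],[[4.6,8,6.5],0],[[4.6,8,6.5],0]]}}

```text
time: 12.78
ee_pos: [0.4539, 0.3044, 0.1122]
eef_rot: [179.9, 0.0, 156.8]
wrist_force: [-0.3, -0.0, -0.1]
opening: -0.002
gripper_force: 0.0
```

```bash
python3 - <<'E'
from h import *
s,d=snap('wrist','w8.png'); print(s['time'],s['ee_pos'],s['eef_rot'],s['wrist_force'])
print(proj(d,(.4531,.3038,.081)))
a=d['frame'][120:310,160:400,::-1]
s,d=snap('top'); u,v=[int(x) for x in proj(d,(.5266,-.3031,.05))]; print(u,v,proj(d,(.482,-.0916,.111)))
b=d['frame'][v-30:v+30,u-95:u+35,::-1]
cv2.imwrite('pics/w9.png',np.vstack([cv2.resize(a,(520,412),interpolation=cv2.INTER_CUBIC),cv2.resize(b,(520,180),interpolation=cv2.INTER_CUBIC)]))
E
```

```text
12.775 [0.45390778 0.30438811 0.11215513] [1.79934411e+02 2.69259781e-02 1.56791831e+02] [-0.34979306 -0.02377445 -0.1011581 ]
[280.92304431 222.87169043]
366 211 [300.01611732 223.20064856]
```

View pics/w9.png

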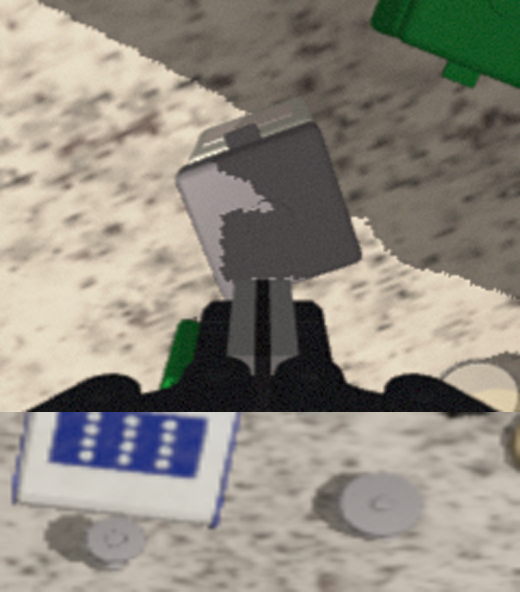

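```bash
python3 - <<'E'
from h import *
s,d=snap('wrist')
P=at(d,(284.6,218.8),.079); print(P,rel(P))
E
```

```text
[0.45251836 0.30749014 0.079     ] [0.28 0.19 3.37]
```

{"op": "jog_arm", "data": {"rows": [[[0.1,0.1,2],0],[[0.2,0.15,4.5],0],[[0.2,0.15,5.6],0],[[0.2,0.15,5.9],0],[[0.2,0.15,6.1],0],[[0.2,0.15,6.2],0],[[0.2,0.15,6.3],0],[[0.2,0.15,6.4],0],[[0.2,0.15,6.5],0],[[0.2,0.15,6.5],0]]}}

```text
time: 14.18
ee_pos: [0.4525, 0.3064, 0.0464]
eef_rot: [180.0, 0.0, 156.8]
wrist_force: [1.1, 1.0, 1.4]
opening: -0.002
gripper_force: 1.3
```

{"op": "jog_arm", "data": {"rows": [[[0,0,0.1],0],[[0,0,0.2],0],[[0,0,0.3],0],[[0,0,0.4],0],[[0,0,0.5],0],[[0,0,0.55],0],[[0,0,0.6],0],[[0,0,0.6],0]]}}

```text
time: 15.18
ee_pos: [0.452, 0.3062, 0.0402]
eef_rot: [-180.0, -0.0, 156.8]
wrist_force: [1.6, 0.7, 4.0]
opening: -0.003
gripper_force: 1.4
```

{"op": "jog_arm", "data": {"rows": [[[0,0,0.05],0],[[0,0,0.1],0],[[0,0,0.1],0]]}}

```text
time: 15.55
ee_pos: [0.4522, 0.3063, 0.04]
eef_rot: [180.0, 0.0, 156.8]
wrist_force: [-0.4, -0.1, 9.7]
opening: -0.0
gripper_force: 4.8
```

{"op": "jog_arm", "data": {"rows": [[[0,0,0.05],0],[[0,0,0.05],0],[[0,0,-1],0],[[0,0,-6],0],[[-2,-4,-11],0],[[-4.8,-9.3,-13],0],[[-7.6,-14.6,-13],0],[[-10.4,-20,-13],0],[[-13.2,-25.4,-13],0],[[-16,-30.8,-13],0],[[-18.4,-35.4,-12],0],[[-18.4,-35.4,-10.5],0]]}}

```text
time: 17.05
ee_pos: [0.4804, -0.0977, 0.1438]
eef_rot: [-179.8, -0.0, 156.2]
wrist_force: [-0.7, 1.2, -0.1]
opening: 0.002
gripper_force: 0.0
```

{"op": "jog_arm", "data": {"rows": [[[0,0,0],0],[[0,0,0],0]]}}

```text
time: 17.3
ee_pos: [0.4816, -0.0905, 0.1445]
eef_rot: [180.0, -0.0, 156.9]
wrist_force: [-0.3, 0.1, -0.1]
opening: 0.0
gripper_force: 0.0
```

```bash
python3 - <<'E'
from h import *
s,d=snap('wrist','w10.png'); print(s['time'],s['ee_pos'],s['wrist_force'])
print(proj(d,(.482,-.0916,.111)),rel((.482,-.0916,.079)))
# grey lid: circle of diameter 46mm -> Hough
g=cv2.medianBlur(cv2.cvtColor(d['frame'],cv2.COLOR_RGB2GRAY),5)
c=cv2.HoughCircles(g,cv2.HOUGH_GRADIENT,1,10,param1=80,param2=12,minRadius=32,maxRadius=60)
print(c[0][:8] if c is not None else None)
for n in [(281,215)]: pass
E
```

```text
17.3 [ 0.48160069 -0.09052807  0.14453803] [-0.26885286  0.0871585  -0.07434693]
[280.99004204 223.48833906] [-0.05 -0.1   6.57]
[[157.5 197.5  58.3]
 [226.5 156.5  57.2]
 [206.5 177.5  56.1]
 [129.5 192.5  56.1]
 [499.5 300.5  59.4]
 [121.5 199.5  56.1]
 [147.5 188.5  59.4]
 [151.5 173.5  59.4]]
```

```bash
python3 - <<'E'
from h import *
s,d=snap('wrist')
f=cv2.medianBlur(d['frame'],5).astype(int)
rb=f[...,0]-f[...,2]; g=f.sum(2)//3
for v in range(170,256,5): print(v,' '.join('%d/%d'%(g[v,u],rb[v,u]) for u in range(215,350,8)))
E
```

```text
170 177/32 138/24 157/28 168/29 185/32 188/35 190/35 178/31 129/23 111/21 173/31 93/16 157/30 157/28 158/31 164/30 186/33
175 181/32 175/31 180/32 184/35 190/35 185/33 189/35 121/19 113/17 100/15 94/15 96/17 80/13 101/17 171/31 181/33 188/33
180 160/29 146/26 173/32 177/31 190/35 188/33 187/35 121/17 107/15 102/15 97/14 91/15 84/16 96/16 110/20 181/31 189/33
185 129/26 103/24 156/30 173/31 189/34 169/31 131/21 144/11 96/12 95/11 100/14 85/16 95/17 95/17 94/16 177/32 100/16
190 148/27 185/32 181/33 182/32 173/31 183/34 147/11 124/7 75/5 74/6 94/11 99/17 96/19 96/16 97/18 92/18 98/18
195 157/26 180/32 140/25 162/29 159/30 173/30 103/9 112/7 141/9 137/9 75/4 90/11 95/16 90/16 98/18 96/16 100/18
200 181/32 179/33 170/31 158/28 153/30 165/31 138/8 143/10 140/9 138/9 135/9 82/8 99/17 93/17 93/17 98/17 88/17
205 153/30 170/32 167/29 167/30 173/34 114/13 144/9 141/9 138/10 136/9 133/8 131/8 97/17 93/16 96/17 95/18 82/15
210 159/30 159/28 171/31 172/32 183/33 127/12 141/10 139/10 137/10 135/8 132/7 132/9 91/12 98/16 99/16 98/18 97/17
215 159/27 159/26 176/33 131/23 178/34 138/10 137/9 132/11 
[... 235 characters left out ...]
/3 68/5 158/19 194/23 195/24 198/23
230 152/28 157/30 169/31 160/28 164/29 132/11 101/6 66/3 66/4 67/4 66/4 66/3 171/21 196/23 198/24 201/24 204/21
235 140/26 156/28 128/24 152/27 110/12 119/15 98/8 67/4 66/3 66/4 66/5 67/3 200/22 207/18 220/11 223/11 222/14
240 162/28 29/-40 109/13 108/13 114/14 147/16 128/8 66/4 66/4 67/4 65/3 86/4 223/8 224/10 223/10 222/12 222/13
245 160/29 108/10 140/18 190/22 197/22 203/20 205/15 66/2 66/5 67/4 69/6 223/8 225/8 224/9 221/12 219/14 219/14
250 154/20 193/21 203/18 208/13 214/9 218/4 223/2 79/5 41/2 73/2 220/6 222/7 224/7 223/9 219/12 216/15 215/16
255 153/26 214/11 220/1 224/0 224/0 226/2 226/3 76/5 21/4 71/2 204/10 223/7 224/7 222/9 219/12 216/15 214/17
```

{"op": "jog_arm", "data": {"rows": [[[0,0,2],0],[[0.05,0,4.5],0],[[0.05,0,5.8],0],[[0.05,0,6.1],0],[[0.05,0,6.3],0],[[0.05,0,6.4],0],[[0.05,0,6.5],0],[[0.05,0,6.6],0],[[0.05,0,6.7],0],[[0.05,0,6.8],0],[[0.05,0,6.8],0]]}}

```text
time: 18.77
ee_pos: [0.4816, -0.0915, 0.0763]
eef_rot: [180.0, 0.0, 156.8]
wrist_force: [0.1, 0.2, 2.3]
opening: -0.001
gripper_force: 1.1
```

{"op": "jog_arm", "data": {"rows": [[[0,0,0.1],0],[[0,0,0.2],0],[[0,0,0.3],0],[[0,0,0.4],0],[[0,0,0.5],0],[[0,0,0.6],0],[[0,0,0.6],0]]}}

```text
time: 19.65
ee_pos: [0.4813, -0.0914, 0.0701]
eef_rot: [180.0, -0.0, 156.8]
wrist_force: [-0.3, -0.2, 2.6]
opening: 0.001
gripper_force: 0.9
```

{"op": "jog_arm", "data": {"rows": [[[0,0,0.05],0],[[0,0,0.1],0],[[0,0,0.15],0],[[0,0,0.15],0]]}}

```text
time: 20.15
ee_pos: [0.4818, -0.0915, 0.07]
eef_rot: [180.0, 0.1, 156.8]
wrist_force: [-1.4, 0.4, 14.8]
opening: -0.002
gripper_force: 7.6
```

{"op": "jog_arm", "data": {"rows": [[[0,0,-0.5],0],[[0,0,-3],0],[[0,0,-8],0],[[0,0,-13],0],[[6,0,-15],0],[[6,0,-15],0],[[6,0,-15],0]]}}

```text
time: 21.02
ee_pos: [0.4261, -0.0679, 0.2187]
eef_rot: [-180.0, -0.0, 156.8]
wrist_force: [1.0, 0.2, -0.0]
opening: 0.001
gripper_force: 0.0
```

```bash
python3 - <<'E'
from h import *
s,d=snap('scene'); a=cv2.imread('pics/scene.png')[:,:,::-1].astype(int)
print(s['time'],s['ee_pos'],s['wrist_force'])
df=(np.abs(d['frame'].astype(int)-a).max(2)>40).astype(np.uint8)
n,l,st,c=cv2.connectedComponentsWithStats(cv2.morphologyEx(df,cv2.MORPH_OPEN,np.ones((2,2),np.uint8)))
for i in range(1,n):
  if st[i,4]>12: print(st[i],c[i].round(0))
for n,P in dict(w=(.5266,-.3031,.06),s=(.4525,.3065,.08),t=(.482,-.0916,.11),o=(.564,.063,.07)).items(): print(n,proj(d,P).round(0))
E
```

```text
21.025 [ 0.42613724 -0.06790853  0.21868683] [ 0.97870804  0.2479583  -0.0048437 ]
[  20    0   47  161 3690] [37. 55.]
[ 67   0   9  26 151] [71. 11.]
[  77    0   53   79 2906] [101.  33.]
[ 202    0   78  132 5509] [247.  50.]
[98 77  7  6 26] [101.  79.]
[ 53  88   9  52 250] [ 58. 111.]
[  79   88   31   67 1143] [ 96. 120.]
[ 82 113   4   4  14] [ 83. 114.]
[236 127  30  54 767] [253. 152.]
[ 41 146  16  20 127] [ 48. 156.]
[ 79 156   5   5  18] [ 81. 158.]
[109 158  34  36 485] [127. 173.]
[ 42 161   7   5  21] [ 45. 163.]
[ 86 163  10  18  83] [ 91. 171.]
[  9 169  15  57 421] [ 15. 191.]
[ 66 173   5  12  47] [ 68. 178.]
[ 73 173   6  15  63] [ 75. 180.]
[182 174  14   6  31] [189. 176.]
[ 29 185  36  10 166] [ 47. 188.]
[ 91 187  11  35 145] [ 96. 204.]
[ 30 192  37  16 361] [ 49. 200.]
[ 68 196   5   8  27] [ 70. 199.]
[260 199  10   8  44] [265. 203.]
[ 181  208   85   38 1449] [226. 227.]
[281 217   6   6  21] [284. 219.]
[ 23 234   9  15  48] [ 27. 241.]
[340 260  12   3  29] [345. 261.]
[131 262  16  31 183] [138. 277.]
[343 280  15   5  34] [351. 283.]
w [346. 267.]
s [191. 177.]
t [277. 220.]
o [264. 198.]
```

```bash
python3 -c "
from h import *
print(ticket.close_job())"
```

```text
the job is handed in; nothing more can be done
None
```

I pressed the wide, square and tall pot lids down in that order, each to its hard stop (about 10–16 N), left the oblong pot's lid ajar, and handed the job in at about 21 s; no verdict came back.

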